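# Empty a scoop of used sample tubes through the sprung flap of the waste bin

### The job

Pick up the aluminium scoop by its black grip, press the spring-loaded grey flap of the yellow waste bin open with the scoop's front lip and pour all three used sample tubes through it into the bin, without the gripper touching the tubes or the flap. Then let the flap spring shut and set the scoop down upright and centred on the blue mat it came from (facing any way), without letting go of it in the air. Leave the wash bottle, timer, tape roll and marker where they are.

Things in the scene. Friction and masses are not known exactly. Their poses are not given: they have to be found in the camera images.
- bin: Yellow waste bin, red top frame, fixed. Origin: centre of its underside. 190 mm (x) by 150 mm (y) by 160 mm high, hollow, walls 5 mm. Pour into it along its +y. Opening in its top: 168 mm (x), from y = -46 to +56 mm, shut by the flap. Red guards stand up 25 mm at x = -88 and +88 mm (172 mm clear between) and 38 mm at y = +58 mm; none on the -y side, over which the scoop comes in.
- flap (a joint): Angle of the grey flap, rad: 0 shut (level), grows as it swings DOWN into the bin, stop at 1.25. Hinge along the bin's x at y = -46 mm, 155 mm up. Pressed down it slopes towards +y as a chute; tubes drop off its free edge from about 0.3 rad on, 0.6 to 0.8 rad is easy. Spring: 0.06 N m shut, plus 0.2 N m per rad, about 4 N at 50 mm from the hinge for 0.7 rad; the tubes' weight alone does not open it.
- flap_center (a point): Middle of the upper face of the shut flap, 157 mm above the bench at (0, 4) mm in the bin's frame, fixed to the bin (does not follow the flap); axes as the bin's. The flap is a plate 164 mm (x) by 96 mm (y), 4 mm thick, its free edge at y = +52 mm.
- mat_center (a point): Middle of the upper face of the blue mat, 190 mm (x) by 220 mm (y), 4 mm thick, fixed on the bench.
- scoop: Open aluminium scoop, 134 mm wide (x), 151 mm long (y), 0.22 kg, loose on the mat; origin on its underside, z up; pours along its +y. Floor 126 mm wide inside, y = -64 to +64 mm, rising 0.08 rad to the open front: tubes stay at the back while level and roll out once the front dips over 0.1 rad. Walls 38 mm high at the rear, 20 mm at the front sides. Two feet under y = -10 mm.
- scoop_grip (a point): Centre of the scoop's black grip, a rounded upright block behind the rear wall: 24 mm thick (y), 70 mm wide (x), its top 20 mm above and its lower end 22 mm below this point; axes as the scoop's. Lies at (0, -74, 72) mm in the scoop's frame. To be taken from above, fingers closing along the scoop's y.
- scoop_lip (a point): Middle of the scoop's front lip (plate 4 mm thick, 134 mm wide), at (0, 64, 12) mm in the scoop's frame; axes as the scoop's.
- scoop_center (a point): Centre of the scoop (half-way up), at (0, -10, 46) mm in the scoop's frame; 50 mm above the bench when it stands on the mat.
- used_1_center (a point): Centre of a used sample tube with red cap, 113 mm long, 13 mm thick (cap 15 mm), 13 g, lying across the scoop nearest its back wall; z along the tube to the cap.
- used_2_center (a point): The same: second used tube (red cap), middle one in the scoop.
- used_3_center (a point): The same: third used tube (purple cap), foremost in the scoop.
- bottle: White wash bottle, 76x63x156 mm, a bystander; origin under its centre.
- timer: White count-down timer, 39x68x62 mm, a bystander; origin under its centre.
- tape: Roll of beige tape lying flat, 69 mm across, 19 mm high, a bystander; origin under its centre.
- marker: White marker pen with blue cap, 133 mm long, a bystander; origin under its centre.
There are look-alikes about, which are no part of the job. Of the things shaped like the scoop, the aluminium one is meant.

How it is judged:
By the outcome, as a careful person would: the job done as asked, in the order asked, and still so for the second after the job is handed in, with the robot touching nothing.
It also fails if it takes over 54 s, if anything falls off the work surface, if the arm or the gripper's body presses on something with over 40 N, if the wrist force passes 120 N, or if a joint passes its speed limit or range.

### The arm

A 6-joint arm with a two-finger parallel gripper is mounted at the origin on a cart in front of the work surface, level with it; the furniture and walls round the work are solid. World frame = base frame: x ahead of the robot, y to its left, z up, the work surface at z = 0. Lengths are in m, angles in rad, forces in N, time in s.
With the tool pointing down it reaches from about 0.225 to 0.875 m from the base axis. Payload 3.4 kg.
Tool frame: the origin (TCP) lies on the centre line of the jaws, within the pads' length; the fingertips stand 11 mm ahead of it and the grasp point (between the pads) lies 8 mm behind it; z points along the fingers, x is the direction in which the jaws open and shut, and the axes are right-handed (so a half turn about z gives the same grasp; the last joint's range is limited). The gripper opens to 85 mm and grips with 20 to 120 N. Pads are 22 mm wide; open, the fingers measure 114 mm over their backs; the gripper's body (76 mm by 85 mm) begins 54 mm behind the grasp point. The pads swing forward as they close: fully open they stand 13 mm farther back than shut.
Start: joints at [1.194, 0.276, 1.505, -0, 1.361, -0.121], TCP at [0.146, 0.556, 0.242] pointing down, gripper open.
Joint ranges: [-2.89, 2.89], [-0.75, 2.08], [0.22, 2.7], [-1.18, 4.32], [0.11, 2.71], [-2.7, 2.7]. Speed limits (rad/s): [2.57, 2.57, 3.14, 3.14, 3.14, 3.14].

### API

Orientations are given as a rotation vector (axis times angle).
In Python, from workcell import bot gives the robot as it stands.
- The arm moves only by the shell command python3 -m creep 'ROWS' [FORCE]. ROWS is JSON, a list of rows, each an object with "xyz": the shift along the tool's x, y, z in mm, a list of three; "angular": the turn, a rotation vector about the tool's x, y, z in degrees, a list of three; "hand": the closure, from -1 (fully open) to 1 (shut), so that 0 is half open. A call has 1 to 20 rows; each row shifts and turns the commanded pose from where the row before left it, along the tool's axes as they then stand; what a row does not reach is not made up. A row lasts 1/8 s, in which the tool goes at most 62.5 mm and 10.7 degrees, less where a joint would pass 70% of its speed; a pose out of reach is approached as far as the arm can. A call is refused whole if a number of a shift passes 62.5 or a number of a turn 10.7, either way. A call with a gripper value outside its range is refused whole. The fingers move at their own pace and stop on an object; FORCE is the grip in N (left out, the last holds). Time passes only in rows, so rows that do not move let the fingers close. It gives the time, the measured TCP pose, the force and the opening at its end, in the units of the state.
- bot.state(): the state, without advancing time (a new reading comes with each control period).
- bot.get_image(name): name is "scene" or "top" or "wrist"; returns (picture, depth): 400x640x3 uint8, red, green, blue; 400x640 float32, m along the optical axis (not along the pixel's ray), 0 where there is no reading.
- bot.calibration(name): a dict with "mtx" (3x3 intrinsics, pixels), "k1" (the pictures are not rectified: a ray, as slopes to the right and down, at radius r is drawn at 1 + k1 r^2 times it, then the intrinsics apply), "position" and "attitude" of the camera in the world. Camera axes: x right, y down, z forward; pixel columns grow to the right and rows downward; lengths in m; the calibration is good to about 2 mm. A picture is of the moment at which its call begins: read the wrist's pose just before it. calibration takes no time and is no camera call; for the wrist camera it gives the pose at the moment of the call.
- bot.close_job(): hands the job in, once; it reports no verdict.
The state is a dict: "time_s": time; "q": joint angles; "qd": joint speeds; "joint_efforts": joint torques, N m; "eef_pos": TCP position; "tcp_rot": TCP orientation; "contact_force": force on the tool from outside, world axes, zero at the start; "ft_torque": the same for the moment, N m; "opening": opening from 0.0 (shut) to 1.0 (fully open).
Only numpy, scipy, OpenCV 4.12 (cv2) and the standard library are available. Lean on these libraries where they do the work, as an engineer would, in place of code of your own. Each camera call takes 0.05 s, during which the arm holds its last target.

## Working session

There is one attempt and no reset: what is moved stays moved. The work goes in short steps, Python scripts to look and compute and a shell command to move; the robot and the scene stay as the last step left them, time stands still between calls to the robot, and variables do not carry over. Pictures are saved under pics/ and viewed, and the job is handed in when it is done.

```bash
mkdir -p pics; ls; python3 - <<'E'
from workcell import bot
import cv2
print(bot.state())
for n in("scene","top","wrist"):
    c=bot.calibration(n);print(n,c)
    p,d=bot.get_image(n)
    cv2.imwrite(f"pics/{n}0.png",p[:,:,::-1])
    import numpy as np; np.save(f"{n}0.npy",d)
E
```

```text
pics
{'time_s': 0.0, 'q': array([ 1.19402472e+00,  2.76589672e-01,  1.50614413e+00,  1.11379506e-05,
        1.36067002e+00, -1.21021120e-01]), 'qd': array([ 0.00185847, -0.0006385 ,  0.00054264, -0.00103776,  0.00201568,
        0.00110823]), 'joint_efforts': array([ 2.12727944e-03, -4.16768575e+01, -2.45807505e+01, -1.80602865e-04,
        1.11116271e-02, -3.68407214e-06]), 'eef_pos': array([0.14528517, 0.5558221 , 0.24143833]), 'tcp_rot': array([ 2.48587359e+00,  1.91944625e+00, -2.45329416e-03]), 'contact_force': array([ 0.31017625, -0.24800357,  0.20865394]), 'ft_torque': array([-0.04613058, -0.01441143, -0.03013208]), 'opening': 1.000570740120192}
scene {'mtx': array([[471.15707797,   0.        , 321.60849268],
       [  0.        , 471.15707797, 199.43835673],
       [  0.        ,   0.        ,   1.        ]]), 'k1': -0.09221117218046875, 'position': array([-0.66412787,  0.70759734,  1.24717677]), 'attitude': array([-1.17846861,  2.22320846, -1.07594539])}
top {'mtx': array([[440.10441112,   0.        , 324.55303339],
       [  0.        , 440.10441112, 191.27782783],
       [  0.        ,   0.        ,   1.        ]]), 'k1': -0.03233677068697873, 'position': array([-0.10927759, -0.2496955 ,  1.47372027]), 'attitude': array([-2.16925506,  1.73721213, -0.38022505])}
wrist {'mtx': array([[306.59751789,   0.        , 321.89370818],
       [  0.        , 306.59751789, 195.5379065 ],
       [  0.        ,   0.        ,   1.        ]]), 'k1': -0.0003949962186427154, 'position': array([0.07289369, 0.57572367, 0.37338483]), 'attitude': array([2.28832266, 1.76616134, 0.26481981])}
```

View pics/scene0.png

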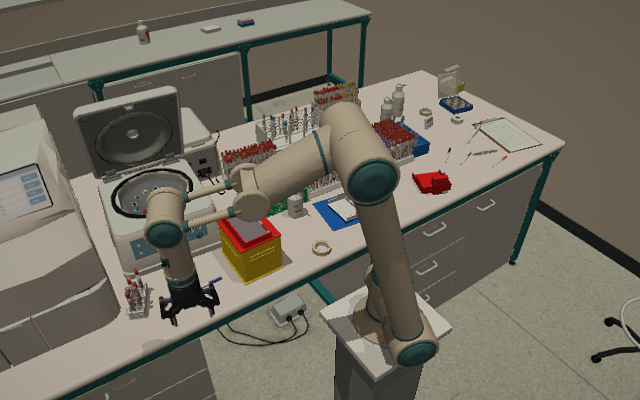

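View pics/top0.png

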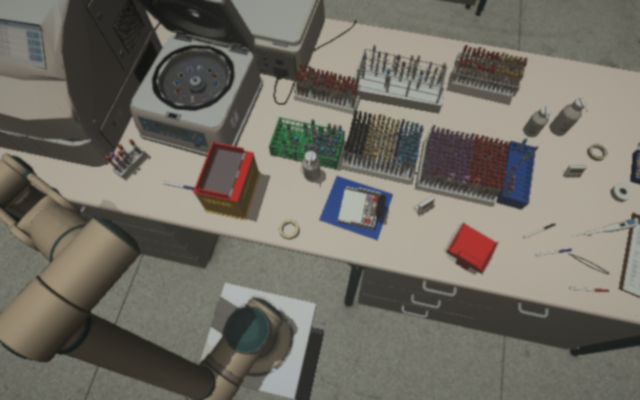

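View pics/wrist0.png

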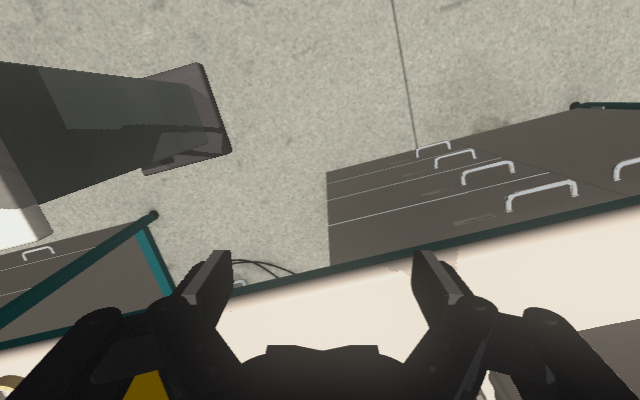

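In the top view, the aluminium scoop is on the blue mat at about (358,207). The red scoop at (472,247) is a look-alike, so I choose the aluminium one on the mat. The bin is at (225,180), with the wash bottle at (310,163), tape at (289,229), timer at (426,206), and marker at (180,185) to be confirmed. Next is a close crop, with helpers for measuring.

```bash
cat > h.py <<'E'
import numpy as np,cv2
from scipy.spatial.transform import Rotation as R
from workcell import bot
def ray(c,uv):
    uv=np.atleast_2d(np.array(uv,float))
    K=c["mtx"]; d=(uv-[K[0,2],K[1,2]])/[K[0,0],K[1,1]]
    u=d.copy()
    for _ in range(20): u=d/(1+c["k1"]*(u**2).sum(1,keepdims=True))
    v=np.c_[u,np.ones(len(u))]
    return v   # camera, z=1
def onplane(c,uv,z):
    v=ray(c,uv)@R.from_rotvec(c["attitude"]).as_matrix().T; p=c["position"]
    return p+v*((z-p[2])/v[:,2])[:,None]
def cloud(c,D):
    h,w=D.shape; g=np.stack(np.meshgrid(np.arange(w),np.arange(h)),-1).reshape(-1,2)
    v=ray(c,g)*D.reshape(-1,1)
    P=v@R.from_rotvec(c["attitude"]).as_matrix().T+c["position"]
    return P.reshape(h,w,3)
def proj(c,P):
    P=np.atleast_2d(P); q=(P-c["position"])@R.from_rotvec(c["attitude"]).as_matrix()
    u=q[:,:2]/q[:,2:]; u=u*(1+c["k1"]*(u**2).sum(1,keepdims=True))
    return u*c["mtx"][0,0]+c["mtx"][:2,2]
def snap(n,f):
    c=bot.calibration(n);p,d=bot.get_image(n)
    cv2.imwrite(f"pics/{f}.png",p[:,:,::-1]); np.savez(f"{f}.npz",p=p,d=d,mtx=c["mtx"],k1=c["k1"],position=c["position"],attitude=c["attitude"])
    return p,d,c
E
python3 - <<'E'
from h import *
p=cv2.imread("pics/top0.png")
cv2.imwrite("pics/cropA.png",cv2.resize(p[130:280,160:480],None,fx=2.5,fy=2.5,interpolation=cv2.INTER_CUBIC))
p=cv2.imread("pics/scene0.png")
cv2.imwrite("pics/cropB.png",cv2.resize(p[160:290,200:400],None,fx=4,fy=4,interpolation=cv2.INTER_CUBIC))
c=bot.calibration("top"); D=np.load("top0.npy"); P=cloud(c,D)
rgb=cv2.imread("pics/top0.png"); hsv=cv2.cvtColor(rgb,cv2.COLOR_BGR2HSV)
print("bench z",P[215,270],P[260,400])
H,S,V=cv2.split(hsv)
blue=((H>105)&(H<125)&(S>150)).astype(np.uint8); blue[:,:310]=0; blue[:,400:]=0; blue[:170]=0;blue[245:]=0
ys,xs=np.nonzero(blue); hull=cv2.convexHull(np.c_[xs,ys].astype(np.float32))
W=onplane(c,hull[:,0],0.004)[:,:2]
print("mat",cv2.minAreaRect(W.astype(np.float32)), cv2.boxPoints(cv2.minAreaRect(W.astype(np.float32))))
# red frame
m=((H<6)|(H>174))&(S>150); m[:,:190]=0;m[:,262:]=0;m[:130]=0;m[215:]=0
q=P[m]; q=q[(q[:,2]>.1)&(q[:,2]<.25)]; print("red",len(q),np.percentile(q[:,2],[1,25,50,75,99]))
top=q
print(cv2.minAreaRect(top[:,:2].astype(np.float32)))
print(P[205,350],P[195,377],P[215,377])
E
```

```text
bench z [0.41774396 0.07048495 0.00252513] [ 0.354809   -0.41038792  0.00277616]
mat ((0.5179085731506348, -0.22460481524467468), (0.20491750538349152, 0.17232868075370789), 82.11265563964844) [[ 0.41849938 -0.31427032]
 [ 0.5891978  -0.33791825]
 [ 0.6173178  -0.13493931]
 [ 0.44661933 -0.11129138]]
red 629 [0.15140032 0.15735193 0.15975316 0.16358151 0.19534948]
((0.4774165451526642, 0.228077694773674), (0.15271925926208496, 0.1890062689781189), 89.47407531738281)
[ 0.50971283 -0.20311534  0.02385073] [ 0.57138211 -0.29084384  0.01984939] [ 0.4764027  -0.30246858  0.06348978]
```

View pics/cropA.png

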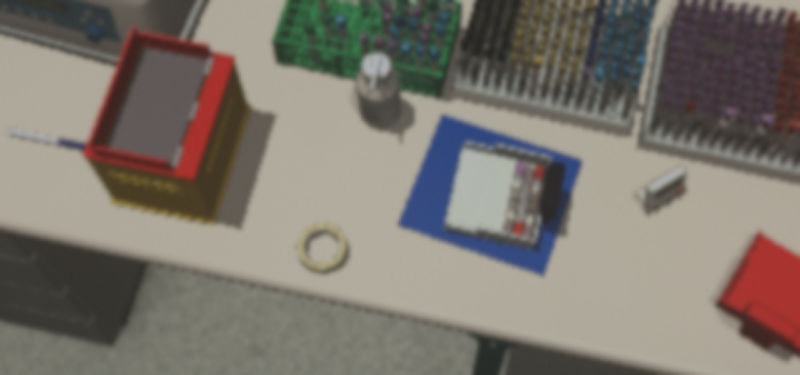

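View pics/cropB.png

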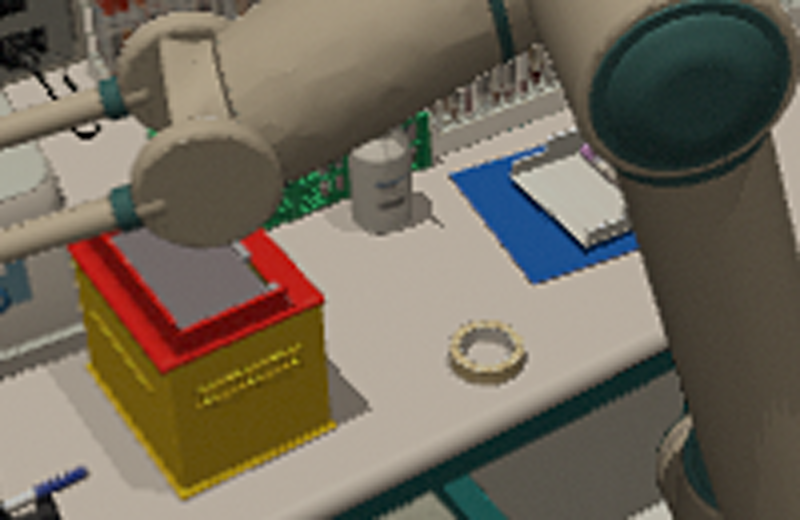

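The scene crop confirms it: an aluminium scoop on the blue mat, front pointing left (world +y), with the black grip on the right. The bin's open side faces the mat. I'll move the wrist camera to see both.

```bash
python3 -m creep '[{"xyz":[-20,20,-40],"angular":[0,0,0],"hand":-1},{"xyz":[-38,38,-20],"angular":[0,0,0],"hand":-1},{"xyz":[-40,40,-20],"angular":[0,0,0],"hand":-1},{"xyz":[-40,40,-20],"angular":[0,0,0],"hand":-1},{"xyz":[-40,40,-20],"angular":[0,0,0],"hand":-1},{"xyz":[-40,40,-20],"angular":[0,0,0],"hand":-1},{"xyz":[-40,40,-20],"angular":[0,0,0],"hand":-1},{"xyz":[-40,40,-20],"angular":[0,0,0],"hand":-1},{"xyz":[-40,40,0],"angular":[0,0,0],"hand":-1},{"xyz":[-40,40,0],"angular":[0,0,0],"hand":-1},{"xyz":[-40,40,0],"angular":[0,0,0],"hand":-1},{"xyz":[-38,38,0],"angular":[0,0,0],"hand":-1},{"xyz":[0,0,0],"angular":[0,0,0],"hand":-1},{"xyz":[0,0,0],"angular":[0,0,0],"hand":-1}]'
python3 -c "
from h import *
snap('wrist','w1');s=bot.state();print(s['q'],s['eef_pos'],s['tcp_rot'])"
```

```text
time_s: 1.9
eef_pos: [0.4709, 0.0, 0.4219]
tcp_rot: [-2.486, -1.918, 0.001]
contact_force: [0.6, 1.2, 0.1]
opening: 1.002
[-1.47405558e-01  6.43733343e-02  1.33917913e+00  7.13635512e-04
  1.73877029e+00 -1.46291982e+00] [0.47070984 0.00052011 0.4222372 ] [-2.48523095e+00 -1.92012018e+00 -2.07823440e-06]
```

View pics/w1.png

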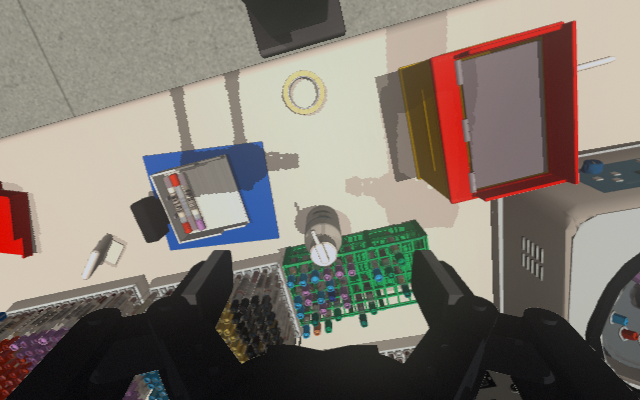

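The wrist view shows the scoop at (200,197) on the mat with its black grip at (150,217), three tubes at its back (two red caps, one purple), and the bin at (515,110). The bottle is at (322,235), the tape at (304,92), and the timer at (103,255). Now to measure.

```bash
cat > meas.py <<'E'
from h import *
def load(f):
    z=np.load(f+".npz"); return z["p"],z["d"],{k:z[k] for k in("mtx","k1","position","attitude")}
def rect(W): 
    r=cv2.minAreaRect(np.asarray(W,np.float32)); return r,cv2.boxPoints(r)
E
python3 - <<'E'
from meas import *
np.set_printoptions(precision=4,suppress=True)
p,D,c=load("w1"); P=cloud(c,D); hsv=cv2.cvtColor(p,cv2.COLOR_RGB2HSV); H,S,V=cv2.split(hsv)
print("bench",P[60,230],P[110,350],P[110,60])
b=((H>100)&(H<130)&(S>120)&(V>40)).astype(np.uint8); b[:,:130]=0;b[:,290:]=0;b[:130]=0;b[255:]=0
n,l,st,_=cv2.connectedComponentsWithStats(b); k=1+np.argmax(st[1:,4]); ys,xs=np.nonzero(l==k)
h=cv2.convexHull(np.c_[xs,ys].astype(np.float32))
r,bx=rect(onplane(c,h[:,0],.004)[:,:2]); print("mat",r,bx.tolist())
# tall points near scoop
reg=np.zeros(D.shape,bool); reg[140:260,115:265]=1; reg&=D>0
z=P[...,2]
g=reg&(z>.075)&(z<.11); q=P[g]; print("grip pts",len(q),q.min(0),q.max(0)); 
gt=q[q[:,2]>np.percentile(q[:,2],50)]; print(np.median(q[:,2]),rect(gt[:,:2]))
s=reg&(z>.010)&(z<.075)&~g; q=P[s]; print("scoop",len(q),rect(q[:,:2]))
reg=np.zeros(D.shape,bool); reg[10:215,380:590]=1; reg&=D>0
m=reg&(((H<6)|(H>174))&(S>150))&(z>.13)
q=P[m]; print("bin red",len(q),rect(q[:,:2]),np.percentile(q[:,2],[1,20,50,80,99]))
f=q[(q[:,2]<.17)]; print("frame",rect(f[:,:2]))
y=reg&(H>20)&(H<32)&(S>120); print("yellow",y.sum(),rect(P[y][:,:2]))
fl=reg&(S<60)&(z>.14)&(z<.17); q=P[fl]; print("flap",len(q),rect(q[:,:2]),np.median(q[:,2]))
E
```

```text
bench [ 0.1311 -0.325  -0.9003] [ 0.4255  0.0631 -0.    ] [ 0.1327 -1.1464 -0.8982]
mat ((0.5162180066108704, -0.22236600518226624), (0.21792684495449066, 0.18858160078525543), 82.28874206542969) [[0.408159077167511, -0.3176920413970947], [0.5950353145599365, -0.3429960608482361], [0.6242769360542297, -0.12703996896743774], [0.4374006986618042, -0.10173594951629639]]
grip pts 874 [ 0.4721 -0.3176  0.075 ] [ 0.5412 -0.2925  0.099 ]
0.09503348489946184 (((0.5071804523468018, -0.30560046434402466), (0.06738514453172684, 0.02137932926416397), 0.15151181817054749), array([[ 0.4735, -0.295 ],
       [ 0.4735, -0.3164],
       [ 0.5409, -0.3162],
       [ 0.5408, -0.2948]], dtype=float32))
scoop 6083 (((0.5485835671424866, -0.23907539248466492), (0.21809910237789154, 0.14402516186237335), 0.7607088088989258), array([[ 0.4386, -0.1685],
       [ 0.4405, -0.3125],
       [ 0.6586, -0.3096],
       [ 0.6567, -0.1656]], dtype=float32))
bin red 8565 (((0.4779423177242279, 0.23204712569713593), (0.18834684789180756, 0.15485736727714539), 0.025262771174311638), array([[0.3837, 0.3094],
       [0.3838, 0.1546],
       [0.5721, 0.1547],
       [0.5721, 0.3095]], dtype=float32)) [0.1553 0.1596 0.1613 0.1848 0.1987]
frame (((0.4779423177242279, 0.23204712569713593), (0.18834684789180756, 0.15485736727714539), 0.025262771174311638), array([[0.3837, 0.3094],
       [0.3838, 0.1546],
       [0.5721, 0.1547],
       [0.5721, 0.3095]], dtype=float32))
yellow 500 (((0.47838231921195984, 0.22645792365074158), (0.14473235607147217, 0.19709210097789764), 89.77405548095703), array([[0.3796, 0.1545],
       [0.5766, 0.1537],
       [0.5772, 0.2984],
       [0.3801, 0.2992]], dtype=float32))
flap 11228 (((0.5064117312431335, 0.25521954894065857), (0.1977878361940384, 0.24146555364131927), 88.58011627197266), array([[0.3833, 0.1593],
       [0.6247, 0.1534],
       [0.6296, 0.3511],
       [0.3882, 0.3571]], dtype=float32)) 0.15715523856303926
```

The bin is axis-aligned: centre about (0.478, 0.2295), hinge at y≈0.1835. The scoop's yaw is about 0, with its grip at (0.507,-0.306). The mat centre is (0.516,-0.222). I'll turn the tool to match and look again from nearer.

```bash
python3 -m creep '[{"xyz":[0,0,0],"angular":[0,0,-7.3],"hand":-1},{"xyz":[0,0,0],"angular":[0,0,-7.3],"hand":-1},{"xyz":[-50,6,10],"angular":[0,0,0],"hand":-1},{"xyz":[-52,6,20],"angular":[0,0,0],"hand":-1},{"xyz":[-52,6,30],"angular":[0,0,0],"hand":-1},{"xyz":[-52,6,40],"angular":[0,0,0],"hand":-1},{"xyz":[-50,6,40],"angular":[0,0,0],"hand":-1},{"xyz":[-50,6,30],"angular":[0,0,0],"hand":-1},{"xyz":[0,0,0],"angular":[0,0,0],"hand":-1},{"xyz":[0,0,0],"angular":[0,0,0],"hand":-1}]'
python3 - <<'E'
from meas import *
np.set_printoptions(precision=4,suppress=True)
snap('wrist','w2');s=bot.state();print(s['q'],s['eef_pos'],R.from_rotvec(s['tcp_rot']).as_matrix())
p,D,c=load("w2"); P=cloud(c,D); hsv=cv2.cvtColor(p,cv2.COLOR_RGB2HSV); H,S,V=cv2.split(hsv); z=P[...,2]
b=((H>100)&(H<130)&(S>120)&(V>40)).astype(np.uint8)
n,l,st,_=cv2.connectedComponentsWithStats(b); k=1+np.argmax(st[1:,4]); print(st[k]);ys,xs=np.nonzero(l==k)
h=cv2.convexHull(np.c_[xs,ys].astype(np.float32))
print("mat",rect(onplane(c,h[:,0],.004)[:,:2]))
g=(D>0)&(V<70)&(z>.09)&(z<.105)&(abs(P[...,0]-.507)<.06)&(abs(P[...,1]+.306)<.04); q=P[g]; print("grip",len(q),np.median(q[:,2]),rect(q[:,:2]))
E
```

```text
time_s: 3.2
eef_pos: [0.5069, -0.3006, 0.256]
tcp_rot: [-2.221, -2.222, -0.001]
contact_force: [-0.2, 0.0, 0.1]
opening: 1.001
[-0.6535  0.2896  1.4496  0.0008  1.4012 -2.2253] [ 0.507  -0.3005  0.2566] [[-0.0009  1.      0.0014]
 [ 1.      0.0009 -0.0001]
 [-0.0001  0.0014 -1.    ]]
[  290    81   197   166 11312]
mat (((0.516409695148468, -0.22310246527194977), (0.2182692587375641, 0.18869364261627197), 82.29768371582031), array([[ 0.4083, -0.3186],
       [ 0.5953, -0.3439],
       [ 0.6245, -0.1276],
       [ 0.4375, -0.1023]], dtype=float32))
grip 1553 0.09584450616730456 (((0.5065680742263794, -0.30543047189712524), (0.0229603573679924, 0.06796827912330627), 88.96196746826172), array([[ 0.4724, -0.3163],
       [ 0.5403, -0.3175],
       [ 0.5408, -0.2946],
       [ 0.4728, -0.2933]], dtype=float32))
```

View pics/w2.png

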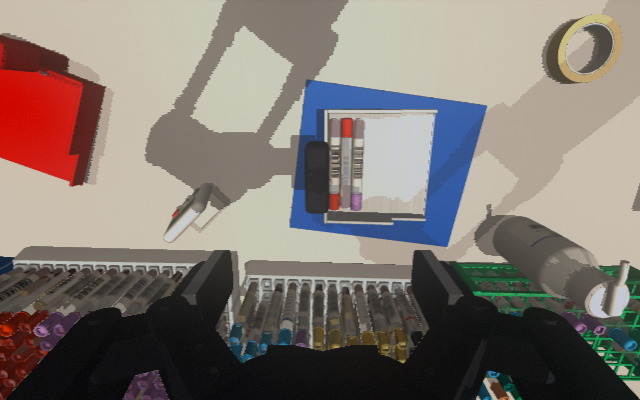

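The wrist view shows the grip at (316,176) and the tubes at (335–358,165), with the scoop straight. I'll descend onto the grip and close.

```bash
python3 -m creep '[{"xyz":[-5,0,40],"angular":[0,0,0],"hand":-1},{"xyz":[0,0,40],"angular":[0,0,0],"hand":-1},{"xyz":[0,0,40],"angular":[0,0,0],"hand":-1},{"xyz":[0,0,30],"angular":[0,0,0],"hand":-1},{"xyz":[0,0,20],"angular":[0,0,0],"hand":-1},{"xyz":[0,0,14],"angular":[0,0,0],"hand":-1},{"xyz":[0,0,0],"angular":[0,0,0],"hand":-1},{"xyz":[0,0,0],"angular":[0,0,0],"hand":-0.3},{"xyz":[0,0,0],"angular":[0,0,0],"hand":0.2},{"xyz":[0,0,0],"angular":[0,0,0],"hand":0.5},{"xyz":[0,0,0],"angular":[0,0,0],"hand":1},{"xyz":[0,0,0],"angular":[0,0,0],"hand":1},{"xyz":[0,0,0],"angular":[0,0,0],"hand":1},{"xyz":[0,0,0],"angular":[0,0,0],"hand":1}]' 80
python3 - <<'E'
from meas import *
snap('wrist','w3');snap('top','t3');s=bot.state();print(s['q'],s['eef_pos'],s['opening'],s['contact_force'])
E
```

```text
time_s: 5.0
eef_pos: [0.5067, -0.3068, 0.0721]
tcp_rot: [-2.223, -2.22, -0.001]
contact_force: [-0.6, 2.2, 5.8]
opening: 0.272
[-6.62362052e-01  4.40607028e-01  1.70846116e+00  1.06696134e-03
  9.92411866e-01 -2.23242180e+00] [ 0.50670934 -0.30676986  0.07211605] 0.26885902490683133 [1.06191795 2.88547346 6.58963168]
```

View pics/w3.png

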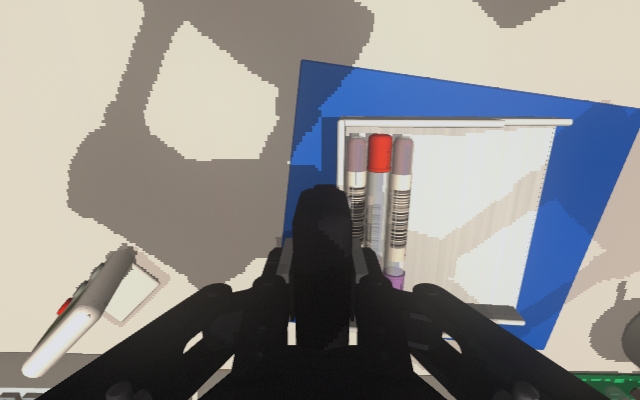

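Gripped: the opening of about 23 mm matches the 24 mm grip. The wrist view shows the tubes at (356–400,200), well clear of the fingers. Next I lift with the front tilted slightly up.

```bash
python3 -m creep '[{"xyz":[0,0,-6],"angular":[0,0,0],"hand":1},{"xyz":[0,0,-12],"angular":[0,0,0],"hand":1},{"xyz":[0,0,-20],"angular":[0,2,0],"hand":1},{"xyz":[0,0,-30],"angular":[0,2,0],"hand":1},{"xyz":[0,0,-35],"angular":[0,0,0],"hand":1},{"xyz":[0,0,-35],"angular":[0,0,0],"hand":1},{"xyz":[0,0,-30],"angular":[0,0,0],"hand":1},{"xyz":[0,0,-20],"angular":[0,0,0],"hand":1},{"xyz":[0,0,-10],"angular":[0,0,0],"hand":1},{"xyz":[0,0,0],"angular":[0,0,0],"hand":1}]'
python3 - <<'E'
from meas import *
snap('wrist','w4');s=bot.state();print(s['q'],s['eef_pos'],s['opening'],s['contact_force'],R.from_rotvec(s['tcp_rot']).as_matrix().round(3))
E
```

```text
time_s: 6.35
eef_pos: [0.5065, -0.3175, 0.2695]
tcp_rot: [-2.188, -2.185, -0.076]
contact_force: [-0.1, 0.7, -2.9]
opening: 0.272
[-0.7077544   0.31847111  1.38012123  0.05316265  1.48927438 -2.28307691] [ 0.50623084 -0.3171705   0.26863182] 0.2667465425022793 [-0.02596898  0.07854749 -2.61219751] [[ 0.001  1.    -0.001]
 [ 0.998 -0.001  0.07 ]
 [ 0.07  -0.001 -0.998]]
```

View pics/w4.png

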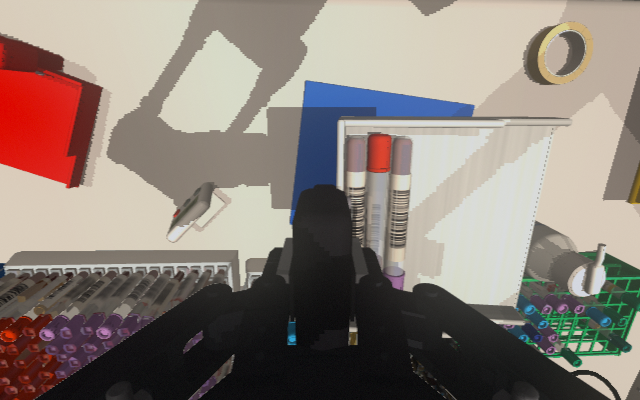

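The hold is firm and the tubes are still against the rear wall (356–400,200). I'll carry it to the bin with the front up.

```bash
python3 -m creep '[{"xyz":[8,0,0.5],"angular":[0,0,0],"hand":1},{"xyz":[16,-1,1],"angular":[0,0,0],"hand":1},{"xyz":[24,-2,1.5],"angular":[0,0,0],"hand":1},{"xyz":[32,-2,2],"angular":[0,0,0],"hand":1},{"xyz":[36,-3,2.5],"angular":[0,0,0],"hand":1},{"xyz":[36,-3,2.5],"angular":[0,0,0],"hand":1},{"xyz":[36,-3,2.5],"angular":[0,0,0],"hand":1},{"xyz":[36,-3,2.5],"angular":[0,0,0],"hand":1},{"xyz":[36,-3,2.5],"angular":[0,0,0],"hand":1},{"xyz":[36,-3,2.5],"angular":[0,0,0],"hand":1},{"xyz":[32,-2,2],"angular":[0,0,0],"hand":1},{"xyz":[24,-2,1.5],"angular":[0,0,0],"hand":1},{"xyz":[20,-1,1],"angular":[0,0,0],"hand":1},{"xyz":[14,0,1],"angular":[0,0,0],"hand":1},{"xyz":[8,0,0.5],"angular":[0,0,0],"hand":1},{"xyz":[6,0,0],"angular":[0,0,0],"hand":1},{"xyz":[0,0,0],"angular":[0,0,0],"hand":1},{"xyz":[0,0,0],"angular":[0,0,0],"hand":1}]'
python3 - <<'E'
from meas import *
snap('wrist','w5');snap('scene','s5');snap('top','t5');s=bot.state();print(s['q'],s['eef_pos'],s['opening'],s['contact_force'],R.from_rotvec(s['tcp_rot']).as_matrix().round(3))
np.set_printoptions(precision=4,suppress=True)
p,D,c=load("t5"); P=cloud(c,D); hsv=cv2.cvtColor(p,cv2.COLOR_RGB2HSV);H,S,V=cv2.split(hsv)
a=cv2.resize(p[110:260,150:310],None,fx=3,fy=3)[:,:,::-1]; b=cv2.resize(load("s5")[0][190:300,180:330],None,fx=3,fy=3)[:,:,::-1]
h=max(a.shape[0],b.shape[0]); o=np.zeros((h,a.shape[1]+b.shape[1],3),np.uint8); o[:a.shape[0],:a.shape[1]]=a;o[:b.shape[0],a.shape[1]:]=b
cv2.imwrite("pics/c5.png",cv2.resize(o,None,fx=.8,fy=.8))
E
```

```text
time_s: 8.65
eef_pos: [0.479, 0.0831, 0.271]
tcp_rot: [-2.188, -2.184, -0.076]
contact_force: [-0.1, -0.2, -2.9]
opening: 0.273
[-0.02276798  0.11970503  1.639728    0.07093845  1.38416602 -1.60510453] [0.4789736  0.08313785 0.27105946] 0.2738217197736752 [ 0.30519614  1.00090585 -3.00666933] [[ 0.002  1.     0.   ]
 [ 0.998 -0.002  0.07 ]
 [ 0.07  -0.    -0.998]]
```

View pics/w5.png

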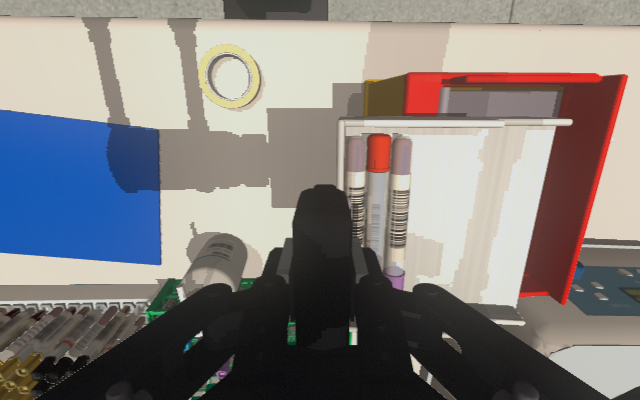

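View pics/c5.png

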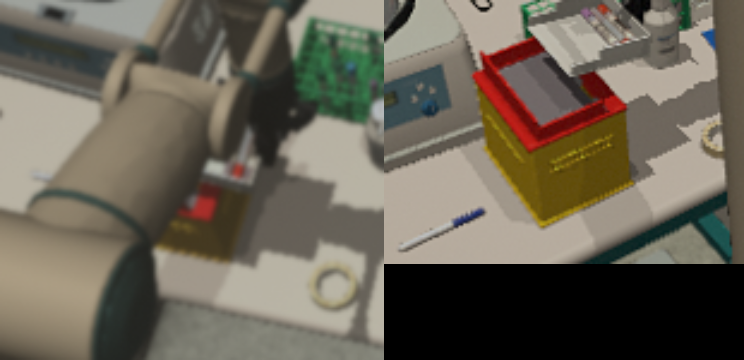

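The wrist view shows the lip edge at x≈540 over the flap and the +y guard at (600,190). The tubes are still at the back. A quick numeric check of clearances to the guards comes next.

```bash
python3 - <<'E'
from meas import *
np.set_printoptions(precision=4,suppress=True)
p,D,c=load("w5"); P=cloud(c,D); hsv=cv2.cvtColor(p,cv2.COLOR_RGB2HSV);H,S,V=cv2.split(hsv)
m=((H<6)|(H>174))&(S>150)&(D>0); m[:,:400]=0
q=P[m]; q=q[(q[:,2]>.14)&(q[:,2]<.21)]
print("red",q.min(0),q.max(0)); t=q[(q[:,2]>.178)&(q[:,1]<.27)]; print("-x guard top",len(t),np.percentile(t,[2,50,98],axis=0))
t=q[(q[:,2]>.19)]; print("y guard",np.percentile(t,[2,50,98],axis=0))
for r in (125,160,200,240,280,300):
    # lip: last white pixel along row
    row=P[r,440:620]; print(r,[ (u,*P[r,u].round(4)) for u in (500,520,530,540,550,560)][0:6:2])
print(P[122,360:580:40]); print(P[315,440:530:20])
E
```

```text
red [0.3837 0.1552 0.1543] [0.5691 0.3094 0.2004]
-x guard top 898 [[0.3873 0.1898 0.1827]
 [0.39   0.2291 0.1847]
 [0.5662 0.269  0.1863]]
y guard [[0.3912 0.2886 0.1922]
 [0.473  0.2905 0.1975]
 [0.5641 0.2937 0.199 ]]
125 [(500, np.float64(0.416), np.float64(0.1747), np.float64(0.2514)), (530, np.float64(0.417), np.float64(0.1997), np.float64(0.2395)), (550, np.float64(0.4169), np.float64(0.2092), np.float64(0.242))]
160 [(500, np.float64(0.4391), np.float64(0.1964), np.float64(0.2243)), (530, np.float64(0.439), np.float64(0.2142), np.float64(0.2263)), (550, np.float64(0.4535), np.float64(0.2888), np.float64(0.1551))]
200 [(500, np.float64(0.4647), np.float64(0.2003), np.float64(0.2253)), (530, np.float64(0.4643), np.float64(0.2182), np.float64(0.2281)), (550, np.float64(0.4872), np.float64(0.2901), np.float64(0.163))]
240 [(500, np.float64(0.4926), np.float64(0.2049), np.float64(0.2258)), (530, np.float64(0.5387), np.float64(0.3028), np.float64(0.136)), (550, np.float64(0.5204), np.float64(0.2891), np.float64(0.1735))]
280 [(500, np.float64(0.5231), np.float64(0.2103), np.float64(0.2259)), (530, np.float64(0.5641), np.float64(0.2848), np.float64(0.167)), (550, np.float64(0.5546), np.float64(0.2897), np.float64(0.1824))]
300 [(500, np.float64(0.5392), np.float64(0.2129), np.float64(0.2262)), (530, np.float64(0.602), np.float64(0.3081), np.float64(0.1466)), (550, np.float64(0.6033), np.float64(0.3303), np.float64(0.1465))]
[[0.4147 0.1054 0.2418]
 [0.4146 0.1256 0.2447]
 [0.4146 0.1453 0.2476]
 [0.4145 0.1643 0.251 ]
 [0.4154 0.1939 0.2392]
 [0.4153 0.2129 0.2439]]
[[0.4678 0.1166 0.3252]
 [0.4678 0.1228 0.3256]
 [0.4675 0.1287 0.3265]
 [0.5431 0.2067 0.2369]
 [0.6121 0.2925 0.156 ]]
```

Bin centre refined to (0.478, 0.232); the scoop is centred in x to about 1 mm and lies 25 mm clear of each guard. First I lower level over the flap.

```bash
python3 -m creep '[{"xyz":[4.5,0,10],"angular":[0,-1.5,0],"hand":1},{"xyz":[4.5,0,12],"angular":[0,-1.5,0],"hand":1},{"xyz":[0,0,8.5],"angular":[0,-1,0],"hand":1},{"xyz":[0,0,0],"angular":[0,0,0],"hand":1}]' 110
```

```text
time_s: 9.3
eef_pos: [0.4781, 0.0945, 0.2399]
tcp_rot: [-2.22, -2.221, 0.003]
contact_force: [0.3, -0.3, -3.5]
opening: 0.266
```

Now the press and pour, in one continuous motion.

```bash
python3 -m creep '[{"xyz":[7,0,-5],"angular":[0,-5.2,0],"hand":1},{"xyz":[6.5,0,-5.5],"angular":[0,-5.2,0],"hand":1},{"xyz":[7,0,-2.5],"angular":[0,-4.6,0],"hand":1},{"xyz":[7,0,-3],"angular":[0,-4.6,0],"hand":1},{"xyz":[6.5,0,-5],"angular":[0,-4.6,0],"hand":1},{"xyz":[6.5,0,-5.5],"angular":[0,-4.6,0],"hand":1},{"xyz":[5.5,0,-6.5],"angular":[0,-4.3,0],"hand":1},{"xyz":[5,0,-6.5],"angular":[0,-4.3,0],"hand":1},{"xyz":[5.5,0,-6],"angular":[0,-4.3,0],"hand":1},{"xyz":[5,0,-6.5],"angular":[0,-4.3,0],"hand":1},{"xyz":[0,0,0],"angular":[0,0,0],"hand":1},{"xyz":[0,0,0],"angular":[0,0,0],"hand":1},{"xyz":[0,0,0],"angular":[0,0,0],"hand":1},{"xyz":[0,0,0],"angular":[0,0,0],"hand":1}]'
python3 - <<'E'
from meas import *
snap('wrist','w6');snap('scene','s6');s=bot.state();print(s['q'],s['eef_pos'],s['opening'],s['contact_force'],R.from_rotvec(s['tcp_rot']).as_matrix().round(3))
cv2.imwrite("pics/c6.png",cv2.resize(load("s6")[0][170:300,180:340],None,fx=4.5,fy=4.5)[:,:,::-1])
E
```

```text
time_s: 11.05
eef_pos: [0.4793, 0.1704, 0.2673]
tcp_rot: [1.752, 1.748, -0.74]
contact_force: [0.5, 3.4, -1.6]
opening: 0.268
[ 0.61596279  0.42475409  1.48609889 -0.6358167   1.73075922 -0.89185693] [0.47925747 0.17035634 0.26721902] 0.2671947055161764 [ 0.42685123  2.9416612  -0.96276528] [[ 0.002  1.    -0.   ]
 [ 0.696 -0.001 -0.718]
 [-0.718  0.001 -0.696]]
```

View pics/w6.png

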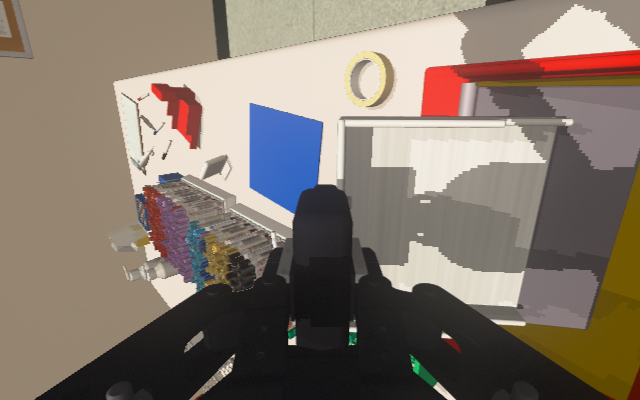

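View pics/c6.png

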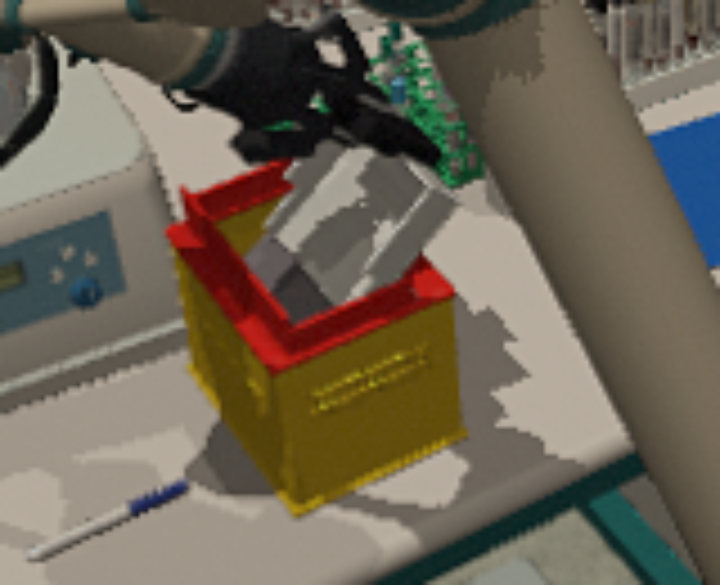

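The scoop is empty and the flap is pressed open at (280,270) in the crop. No tubes are left on it. I'll back out along the same path so the flap springs shut.

```bash
python3 -m creep '[{"xyz":[-5,0,5],"angular":[0,4.3,0],"hand":1},{"xyz":[-5.5,0,4.5],"angular":[0,4.3,0],"hand":1},{"xyz":[-5,0,5],"angular":[0,4.3,0],"hand":1},{"xyz":[-5.5,0,5],"angular":[0,4.3,0],"hand":1},{"xyz":[-6.5,0,4],"angular":[0,4.6,0],"hand":1},{"xyz":[-6.5,0,3.5],"angular":[0,4.6,0],"hand":1},{"xyz":[-7,0,0],"angular":[0,4.6,0],"hand":1},{"xyz":[-7,0,-3],"angular":[0,4.6,0],"hand":1},{"xyz":[-7,0,-8],"angular":[0,5.2,0],"hand":1},{"xyz":[-7,0,-15],"angular":[0,5.2,0],"hand":1},{"xyz":[0,0,-15],"angular":[0,0,0],"hand":1},{"xyz":[-20,0,-10],"angular":[0,0,0],"hand":1},{"xyz":[-35,0,0],"angular":[0,0,0],"hand":1},{"xyz":[-45,0,0],"angular":[0,0,0],"hand":1},{"xyz":[-35,0,0],"angular":[0,0,0],"hand":1},{"xyz":[-15,0,0],"angular":[0,0,0],"hand":1},{"xyz":[0,0,0],"angular":[0,0,0],"hand":1},{"xyz":[0,0,0],"angular":[0,0,0],"hand":1}]'
python3 - <<'E'
from meas import *
snap('wrist','w7');snap('scene','s7');s=bot.state();print(s['q'],s['eef_pos'],s['opening'],s['contact_force'],R.from_rotvec(s['tcp_rot']).as_matrix().round(3))
cv2.imwrite("pics/c7.png",cv2.resize(load("s7")[0][170:300,180:340],None,fx=4.5,fy=4.5)[:,:,::-1])
p,D,c=load("w7");P=cloud(c,D)
m=(abs(P[...,0]-.478)<.06)&(abs(P[...,1]-.24)<.03)&(D>0);print("flap z",np.percentile(P[m][:,2],[2,50,98]))
E
```

```text
time_s: 13.4
eef_pos: [0.4785, -0.0455, 0.321]
tcp_rot: [-2.221, -2.221, 0.0]
contact_force: [0.4, -0.1, -2.4]
opening: 0.263
[-2.39855054e-01  9.53558980e-02  1.54401303e+00  3.01954014e-04
  1.50275007e+00 -1.81123175e+00] [ 0.47863319 -0.04550107  0.32102804] 0.2626874946561012 [ 0.51341616  0.16739273 -3.10651872] [[-0.001  1.    -0.   ]
 [ 1.     0.001  0.   ]
 [ 0.    -0.    -1.   ]]
flap z [0.15567655 0.15712283 0.15856758]
```

View pics/w7.png

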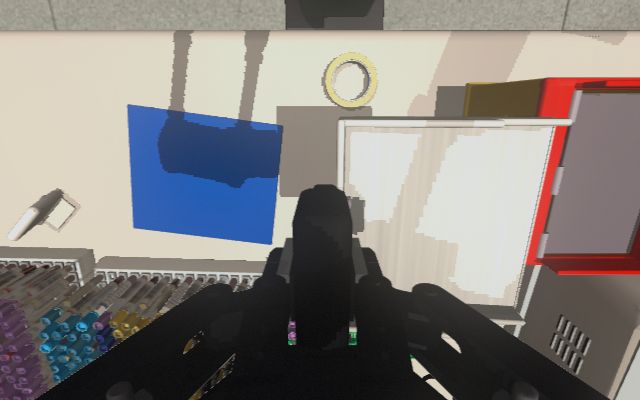

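View pics/c7.png

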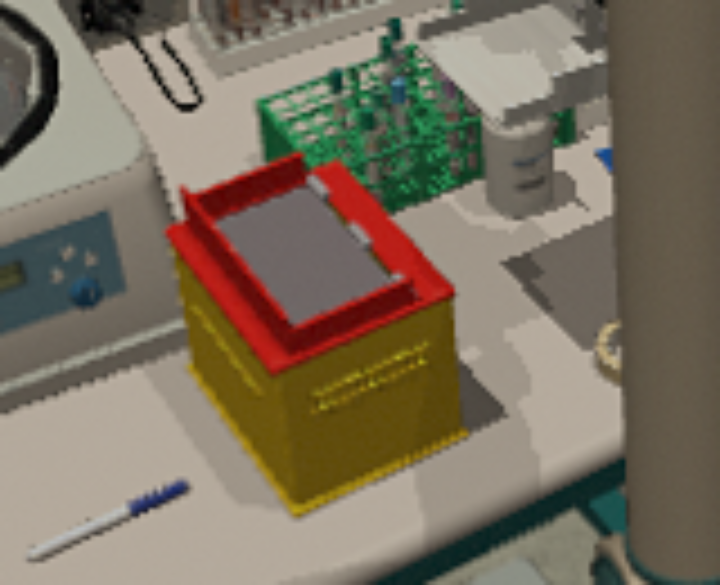

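The flap is shut (face at 157 mm) and the scoop is empty. The mat is now uncovered at (205,172), so I'll re-measure its centre. I'll also measure the held scoop's outline relative to the tool.

```bash
python3 - <<'E'
from meas import *
np.set_printoptions(precision=4,suppress=True)
p,D,c=load("w7"); P=cloud(c,D); hsv=cv2.cvtColor(p,cv2.COLOR_RGB2HSV); H,S,V=cv2.split(hsv); z=P[...,2]
b=((H>100)&(H<130)&(S>120)&(V>30)).astype(np.uint8); b[:90]=0;b[250:]=0;b[:,:100]=0;b[:,300:]=0
n,l,st,_=cv2.connectedComponentsWithStats(b); k=1+np.argmax(st[1:,4]); ys,xs=np.nonzero(l==k);print(st[k])
h=cv2.convexHull(np.c_[xs,ys].astype(np.float32))
print("mat",rect(onplane(c,h[:,0],.004)[:,:2]))
m=(D>0)&(z>.24)&(z<.31)&(P[...,0]<.57)&(P[...,1]>-.04)&(V>80); q=P[m]; print("scoop",len(q),rect(q[:,:2]),np.percentile(q[:,2],[1,99]))
# lip front edge fit
e=q[(abs(q[:,0]-.47)<.05)]; 
for x0 in (.43,.45,.47,.49,.51): s=q[abs(q[:,0]-x0)<.004]; j=s[:,1].argmax(); print(x0,s[j])
w=q[q[:,2]>.275]; print("left wall x", [ (y0, np.percentile(w[(abs(w[:,1]-y0)<.01)&(w[:,0]<.45)][:,0],[5,50])) for y0 in (0.,.03,.05)])
E
```

```text
[  128   105   154   140 17716]
mat (((0.5161994695663452, -0.22254851460456848), (0.21804454922676086, 0.18904516100883484), 82.24395751953125), array([[ 0.4078, -0.3178],
       [ 0.5951, -0.3433],
       [ 0.6246, -0.1273],
       [ 0.4373, -0.1018]], dtype=float32))
scoop 33828 (((0.47967466711997986, 0.02791457623243332), (0.13105060160160065, 0.13443027436733246), 89.92689514160156), array([[ 0.4124, -0.0375],
       [ 0.5468, -0.0377],
       [ 0.547 ,  0.0934],
       [ 0.4125,  0.0935]], dtype=float32)) [0.2576 0.2946]
0.43 [0.428  0.0932 0.267 ]
0.45 [0.4538 0.0935 0.2665]
0.47 [0.4675 0.0928 0.267 ]
0.49 [0.4882 0.0927 0.2677]
0.51 [0.5084 0.0929 0.2673]
left wall x [(0.0, array([0.4126, 0.414 ])), (0.03, array([0.4125, 0.4143])), (0.05, array([0.4126, 0.4142]))]
```

The mat centre is (0.5162,-0.2225) and the scoop centre is now (0.4797, 0.0187) with yaw 0. The shift needed is tool x -241, y +36.5, and down about 249 mm.

```bash
python3 -m creep '[{"xyz":[-20,3,0],"angular":[0,0,0],"hand":1},{"xyz":[-40,6,0],"angular":[0,0,0],"hand":1},{"xyz":[-45,7,10],"angular":[0,0,0],"hand":1},{"xyz":[-45,7,20],"angular":[0,0,0],"hand":1},{"xyz":[-45,7,30],"angular":[0,0,0],"hand":1},{"xyz":[-30,4.5,30],"angular":[0,0,0],"hand":1},{"xyz":[-16,2,30],"angular":[0,0,0],"hand":1},{"xyz":[0,0,30],"angular":[0,0,0],"hand":1},{"xyz":[0,0,30],"angular":[0,0,0],"hand":1},{"xyz":[0,0,25],"angular":[0,0,0],"hand":1},{"xyz":[0,0,15],"angular":[0,0,0],"hand":1},{"xyz":[0,0,10],"angular":[0,0,0],"hand":1},{"xyz":[0,0,5],"angular":[0,0,0],"hand":1},{"xyz":[0,0,0],"angular":[0,0,0],"hand":1},{"xyz":[0,0,0],"angular":[0,0,0],"hand":1}]'
python3 - <<'E'
from meas import *
s=bot.state();print(s['eef_pos'],s['contact_force'],R.from_rotvec(s['tcp_rot']).as_matrix().round(4))
E
```

```text
time_s: 15.38
eef_pos: [0.5155, -0.288, 0.0868]
tcp_rot: [2.222, 2.219, 0.0]
contact_force: [0.0, -0.2, -2.9]
opening: 0.267
[ 0.51547206 -0.28797725  0.08679711] [ 2.77914941e-03 -2.42658860e-01 -2.94950835e+00] [[ 1.0e-03  1.0e+00  1.2e-03]
 [ 1.0e+00 -1.0e-03 -8.0e-04]
 [-8.0e-04  1.2e-03 -1.0e+00]]
```

```bash
python3 -m creep '[{"xyz":[1.2,0,5],"angular":[0,0,0],"hand":1},{"xyz":[0,0,4],"angular":[0,0,0],"hand":1},{"xyz":[0,0,2.5],"angular":[0,0,0],"hand":1},{"xyz":[0,0,1.5],"angular":[0,0,0],"hand":1},{"xyz":[0,0,0.5],"angular":[0,0,0],"hand":1},{"xyz":[0,0,0],"angular":[0,0,0],"hand":1},{"xyz":[0,0,0],"angular":[0,0,0],"hand":1}]'
```

```text
time_s: 16.25
eef_pos: [0.5151, -0.2865, 0.0727]
tcp_rot: [2.222, 2.22, 0.0]
contact_force: [-0.2, -1.0, -2.3]
opening: 0.263
```

```bash
python3 -m creep '[{"xyz":[0,0,0.5],"angular":[0,0,0],"hand":1},{"xyz":[0,0,0.5],"angular":[0,0,0],"hand":1},{"xyz":[0,0,0],"angular":[0,0,0],"hand":1},{"xyz":[0,0,0],"angular":[0,0,0],"hand":1}]'
```

```text
time_s: 16.75
eef_pos: [0.5152, -0.2865, 0.0722]
tcp_rot: [2.222, 2.22, 0.0]
contact_force: [-1.9, 0.9, 5.7]
opening: 0.265
```

Contact with the mat: the vertical force went from -2.9 N to +5.7 N. I open gently and then rise.

```bash
python3 -m creep '[{"xyz":[0,0,0],"angular":[0,0,0],"hand":0.3},{"xyz":[0,0,0],"angular":[0,0,0],"hand":0},{"xyz":[0,0,0],"angular":[0,0,0],"hand":-0.4},{"xyz":[0,0,0],"angular":[0,0,0],"hand":-1},{"xyz":[0,0,0],"angular":[0,0,0],"hand":-1},{"xyz":[0,0,0],"angular":[0,0,0],"hand":-1},{"xyz":[0,0,-10],"angular":[0,0,0],"hand":-1},{"xyz":[0,0,-25],"angular":[0,0,0],"hand":-1},{"xyz":[0,0,-40],"angular":[0,0,0],"hand":-1},{"xyz":[0,0,-40],"angular":[0,0,0],"hand":-1},{"xyz":[0,0,-40],"angular":[0,0,0],"hand":-1},{"xyz":[0,0,-30],"angular":[0,0,0],"hand":-1},{"xyz":[0,0,0],"angular":[0,0,0],"hand":-1},{"xyz":[0,0,0],"angular":[0,0,0],"hand":-1}]' 30
python3 - <<'E'
from meas import *
np.set_printoptions(precision=4,suppress=True)
snap('wrist','w8'); snap('scene','s8'); snap('top','t8')
p,D,c=load("w8"); P=cloud(c,D); hsv=cv2.cvtColor(p,cv2.COLOR_RGB2HSV); H,S,V=cv2.split(hsv); z=P[...,2]
b=((H>100)&(H<130)&(S>120)&(V>30)).astype(np.uint8)
n,l,st,_=cv2.connectedComponentsWithStats(b); k=1+np.argmax(st[1:,4]); ys,xs=np.nonzero(l==k)
h=cv2.convexHull(np.c_[xs,ys].astype(np.float32))
print("mat",rect(onplane(c,h[:,0],.004)[:,:2])[0])
g=(D>0)&(V<70)&(z>.09)&(z<.105)&(abs(P[...,0]-.515)<.06)&(abs(P[...,1]+.287)<.04); q=P[g]; print("grip",len(q),np.median(q[:,2]),rect(q[:,:2])[0])
m=(D>0)&(z>.010)&(z<.06)&(V>80)&(S<60)&(abs(P[...,0]-.516)<.085)&(abs(P[...,1]+.2225)<.1); q=P[m]; print("scoop",rect(q[:,:2]))
lip=P[m&(P[...,1]>-.175)]; print("front z",np.percentile(lip[:,2],[5,50,95]))
E
```

```text
time_s: 18.5
eef_pos: [0.5145, -0.2861, 0.256]
tcp_rot: [-2.222, -2.22, 0.0]
contact_force: [0.5, -0.5, -1.3]
opening: 0.996
mat ((0.5164008140563965, -0.22314804792404175), (0.2182539999485016, 0.18868853151798248), 82.23960876464844)
grip 1563 0.09583973807264923 ((0.5151506066322327, -0.28602325916290283), (0.06809781491756439, 0.02293968014419079), 0.505401611328125)
scoop (((0.5162781476974487, -0.21328899264335632), (0.12970618903636932, 0.1338544338941574), 89.74187469482422), array([[ 0.4491, -0.2778],
       [ 0.5829, -0.2784],
       [ 0.5835, -0.1487],
       [ 0.4496, -0.1481]], dtype=float32))
front z [0.0158 0.0175 0.0319]
```

View pics/w8.png

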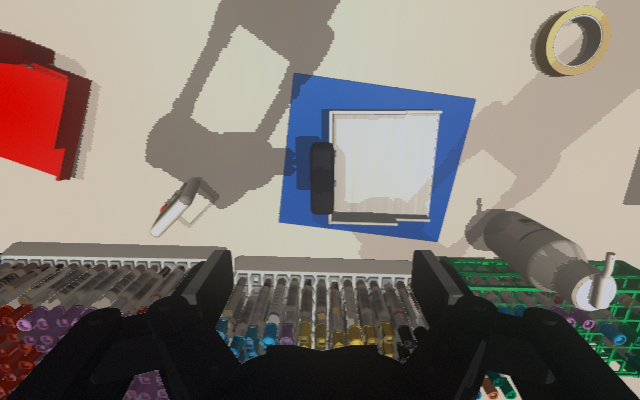

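View pics/s8.png

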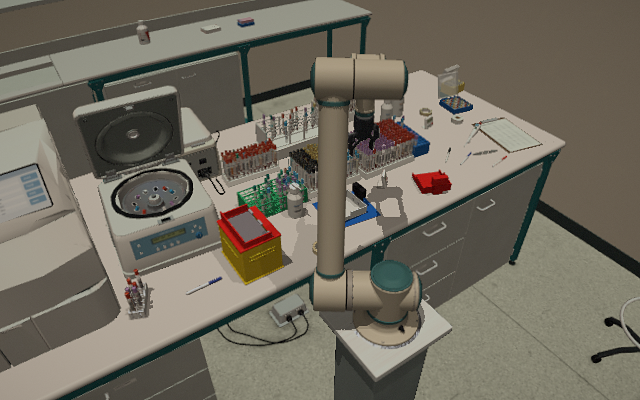

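View pics/t8.png

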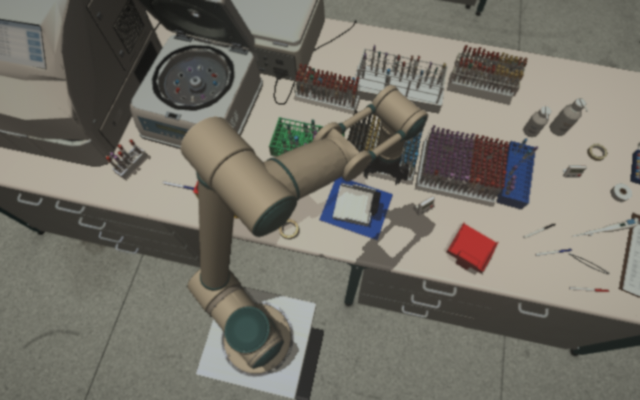

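The wrist view shows the scoop upright and empty on the mat at (385,165). Its centre is about (0.516,-0.222), against the mat's (0.516,-0.223). The scene view shows the flap shut at (250,225), and the bottle, timer, tape and marker in place. Handing in.

```bash
python3 -c "
from workcell import bot
print(bot.close_job(), bot.state()['time_s'])"
```

```text
the job is handed in; nothing more can be done
the job is handed in; nothing more can be done
```

I took the aluminium scoop by its grip, pressed the bin's flap open with the lip and poured out the tubes. The flap then sprang shut, and I set the scoop down on the mat and let go only after feeling contact. It was handed in at about 18.7 s of the 54 s allowed.

- **Scoop:** it stands upright and empty, and by the camera its centre is within about 1–2 mm of the mat's.
- **Flap:** it is shut, with its upper face measured at 157 mm. Neither the wrist views nor the force readings showed the gripper near the tubes or the flap.
- **Tubes:** none of the three is in the scoop, on the flap or on the bench around it. I did not see them inside the closed bin, so I am inferring they went in.
- **Bystanders:** the bottle, timer, tape and marker look unmoved. I judged this by eye in the images, not by measurement.
- **Forces:** the readings I took stayed below about 7 N; the moments between readings were not checked.

No check failed; the two bin centre estimates differed by about 2.5 mm in y, and I used the one from the closer view.

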